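# Open the colorimeter's sample lid

## Task

Press the release tab in front of the colorimeter's sample lid so that the lid springs up, then push the lid gently back with the fingertips until it is fully open and stays leaning back by itself, and take the hand away. Grip and lift nothing: the colorimeter stays standing where it is, and the bottle, beaker, cuvette rack and measuring cylinder around it are left alone.

Things in the scene. Friction and masses are not known exactly. Their poses are not given: they have to be found in the camera images.
- colorimeter: bench colorimeter, a white box with a grey base, 230 (x) by 190 (y) by 75 mm high, 3 kg, standing loose on rubber feet. Origin: centre of its underside. Its x axis points from its front (tab side, towards the robot) to its back, y to its left, z up. The lid and tab are on its top face, 35 mm left (+y) of the middle; a dark flat display and nine small flat grey keys (no part of the job) are on the right
- tab_top (a point): centre of the top face of the grey release tab: a pad 30 mm (x) by 40 mm (y) with two thin black ribs, in a black surround, standing 10 mm above the colorimeter's top face, 45 mm in front of the lid's front edge. Pressed straight down. Axes as the colorimeter's
- tab (a joint): how far the release tab is pressed down, in m: 0 at rest to 0.006 at its stop. Spring: about 2.4 N to start and 6 N at the stop; it comes back up when let go. The latch lets the lid go at about 0.004
- lid_hinge (a point): middle of the lid's hinge line, at the lid's back edge, level with the top face of the colorimeter (75 mm up), 65 mm behind its middle. The hinge line runs along the colorimeter's y axis. The point's own axes turn with the lid
- lid_edge (a point): middle of the lid's front edge, 100 mm from the hinge line, 6.5 mm above the underside. Lid: grey plate 100 mm (front to back) by 90 mm wide by 11 mm thick, 0.12 kg. Moves with the lid. Raised, the lid swings back easily if the outside of the fingers pushes it level towards the back, fingertips 20 mm or more below this edge; pressing the edge down towards the hinge only jams it
- lid (a joint): lid angle in rad: 0 shut, 1.57 upright, 1.95 at its stop (fully open, leaning back). Latched at 0; once the tab is pressed a spring lifts it within about a second to 1.2 (about 70 degrees) and no farther. From there it turns easily (about 1 N at the edge); let go before upright it sinks back to 1.2, let go past about 1.7 it leans back to the stop and stays
- bottle: bystander: amber bottle with a white cap, 60 mm across, 140 mm high, loose. Origin: centre of its underside
- beaker: bystander: clear open beaker, 68 mm across, 90 mm high, loose. Origin: centre of its underside
- cuvette_rack: bystander: black rack 90 by 36 by 22 mm with three clear square cuvettes standing in it up to 56 mm high, loose. Origin: centre of its underside, long axis along its x
- cylinder: bystander: clear measuring cylinder 40 mm across, 220 mm high, on a white foot 68 mm across, loose. Origin: centre of its underside

How it is judged (in metres and radians):
On the way, in this order (a step that is already met when the one before it is completed fails the run):
1. the release tab is pressed down by the fingers while the lid is still down (value of joint tab above 0.003 m and contact force between the fingers and tab above 0.5 N and value of joint lid below 0.35 rad), for 0.02 s.
2. the lid has sprung up (value of joint lid above 0.95 rad), for 0.1 s.
At the end, for the whole second after the job is handed in: The lid leans back at more than 1.8 rad (its stop is 1.95) and stays there by itself, the tab is back up, the colorimeter stands level within 3 cm of where it was, and the four bystanders stand within 3 cm of where they were (value of joint lid above 1.8 rad and value of joint tab below 0.002 m and distance of each of colorimeter, bottle, beaker, cuvette_rack, cylinder from where it was at the start of the episode below 0.03 m and angle between colorimeter's own z axis and vertical below 0.05 rad and angle between each of bottle, beaker, cuvette_rack, cylinder's own z axis and vertical below 0.1 rad); the robot touches nothing.
It fails at once if a bystander (bottle, beaker, cuvette rack or measuring cylinder) is pushed more than 3 cm or tipped (distance of any of bottle, beaker, cuvette_rack, cylinder from where it was at the start of the episode above 0.03 m or angle between any of bottle, beaker, cuvette_rack, cylinder's own z axis and vertical above 0.35 rad).
It fails at once if the colorimeter is lifted, tilted or shoved more than 4 cm (distance of colorimeter from where it was at the start of the episode above 0.04 m or height (world z) of colorimeter above 0.012 m or angle between colorimeter's own z axis and vertical above 0.12 rad).
It fails at once if the lid or the tab is gripped or forced (more than 40 N from the fingers) (contact force between the fingers and lid above 40 N or contact force between the fingers and tab above 40 N).
It also fails if it takes over 48 s, if anything falls off the work surface, if the arm or the gripper's body presses on something with over 40 N, if the wrist force passes 120 N, or if a joint passes its speed limit or range.

## Robot

A 6-joint arm with a two-finger parallel gripper is mounted at the origin on the work surface. World frame = base frame: x ahead of the robot, y to its left, z up, the work surface at z = 0. Lengths are in m, angles in degrees, forces in N, time in s.
With the tool pointing down it reaches from about 0.375 to 0.9 m from the base axis. Payload 3.1 kg.
Tool frame: the origin (TCP) lies on the centre line of the jaws, within the pads' length; the fingertips stand 25 mm ahead of it and the grasp point (between the pads) lies 6 mm ahead of it; y points along the fingers, x is the direction in which the jaws open and shut, and the axes are right-handed (so a half turn about y gives the same grasp; the last joint's range is limited). The gripper opens to 87 mm and grips with 3 to 60 N. Pads are 19 mm wide; open, the fingers measure 117 mm over their backs; the gripper's body (75 mm by 190 mm) begins 51 mm behind the grasp point.
Start: joints at [61.851, 30.224, 82.088, -0, 67.689, -10.227], TCP at [0.192, 0.595, 0.248] pointing down, gripper open.
Joint ranges: [-176.69, 176.69], [-43.24, 126.21], [12.49, 139.97], [-82, 262], [0, 151.66], [-163.58, 163.58]. Speed limits (degrees/s): [159.86, 159.86, 180, 180, 180, 180].

## Interface

Orientations are given as a 3x3 rotation matrix whose columns are the frame's x, y, z axes.
In Python, from rig import * gives the robot as it stands.
- The arm moves only by the tool play_rows, never from a script. Its argument "commands" is a list of rows, each a list of 2 entries, a list of its own where there are three numbers: the shift along the world's x, y, z in m, then the turn, a rotation vector about the world's x, y, z in rad. A call has 1 to 10 rows; each row is the pose to reach, as a shift and turn from the pose commanded when the call began; what a row does not reach only later rows make up. A row lasts 1/8 s, in which the tool goes at most 62.5 mm and 10.7 degrees, less where a joint would pass 70% of its speed; a pose out of reach is approached as far as the arm can. A call with a gripper value outside its range is refused whole. "gripper" is the finger opening in m, from 0 to 0.087, set as the call begins (left out, the last holds). The fingers move at their own pace and stop on an object; the grip force is fixed at half the most. Time passes only in rows, so rows that repeat a pose let the fingers close. It gives the time, the measured TCP pose, the force and the opening at its end, in the units of the state.
- read_state(): the state, without advancing time (a new reading comes with each control period).
- capture(name): name is "scene" or "top"; returns a dict with "frame" (400x640x3 uint8, red, green, blue), "depth" (400x640 float32, m along the optical axis (not along the pixel's ray), 0 where there is no reading), "mtx" (3x3 intrinsics, pixels), "dist_coeffs" ([k1, k2, p1, p2, k3] as OpenCV has them; the pictures are not rectified), "cam_to_world" (4x4, takes a point from camera to world coordinates). Camera axes: x right, y down, z forward; pixel columns grow to the right and rows downward; lengths in m; the calibration is good to about 2 mm. A picture is of the moment at which its call begins.
- hand_in(): hands the job in, once; it reports no verdict.
The state is a dict: "time_s": time; "joint_positions": joint angles; "qvel": joint speeds; "tau": joint torques, N m; "position": TCP position; "tcp_rot": TCP orientation; "force": force on the tool from outside, world axes, zero at the start; "moment": the same for the moment, N m; "opening": opening from 0.0 (shut) to 1.0 (fully open).
Only numpy, scipy, OpenCV 4.12 (cv2) and the standard library are available. Lean on these libraries where they do the work, as an engineer would, in place of code of your own. Each camera call takes 0.05 s, during which the arm holds its last target. There are 200 camera calls.

## Working session

There is one attempt and no reset: what is moved stays moved. The work goes in short steps, Python scripts to look and compute and a tool call to move; the robot and the scene stay as the last step left them, time stands still between calls to the robot, and variables do not carry over. Pictures are saved under pics/ and viewed, about 8 in all and at most 12, crops included, and the job is handed in when it is done.

Besides the shell and the picture viewer there is one more tool, called after ">>>" by a JSON object that holds its "api" and its "payload", one argument or row to a line. play_rows: Moves the arm, as the interface text tells. Its arguments: {"type":"object","properties":{"commands":{"type":"array"},"gripper":{"type":"number"}},"required":["commands"]}

```bash
mkdir -p pics
cat > h.py <<'E'
from rig import *
import numpy as np, cv2
def shot(n,tag):
    c=capture(n); np.savez(f'pics/{tag}.npz',**c); cv2.imwrite(f'pics/{tag}.png',c['frame'][:,:,::-1]); return c
def world(c,u,v,z=None):
    p=cv2.undistortPoints(np.array([[[u,v]]],float),c['mtx'],c['dist_coeffs'])[0,0]
    r=np.array([p[0],p[1],1]); T=c['cam_to_world']
    if z is None: d=float(np.median(c['depth'][int(v)-1:int(v)+2,int(u)-1:int(u)+2]))
    else: d=(z-T[2,3])/(T[2,:3]@r)
    return T[:3,:3]@(r*d)+T[:3,3]
E
python3 - <<'E'
from h import *
for n in('scene','top'):
    c=shot(n,n+'0'); print(c['cam_to_world'].round(3).tolist())
s=read_state(); print(s['time_s'],s['position'],np.round(s['tcp_rot'],3),s['opening'])
E
```

```text
[[0.691, 0.551, -0.469, 1.159], [0.723, -0.51, 0.466, -0.521], [0.017, -0.661, -0.751, 1.004], [0.0, 0.0, 0.0, 1.0]]
[[0.023, -0.987, 0.157, 0.424], [-1.0, -0.022, 0.008, 0.035], [-0.005, -0.158, -0.987, 0.942], [0.0, 0.0, 0.0, 1.0]]
0.1 [0.19201596 0.59411283 0.24666625] [[ 0.308 -0.001 -0.951]
 [ 0.951 -0.002  0.308]
 [-0.002 -1.     0.   ]] 1.0030335815305977
```

View pics/scene0.png

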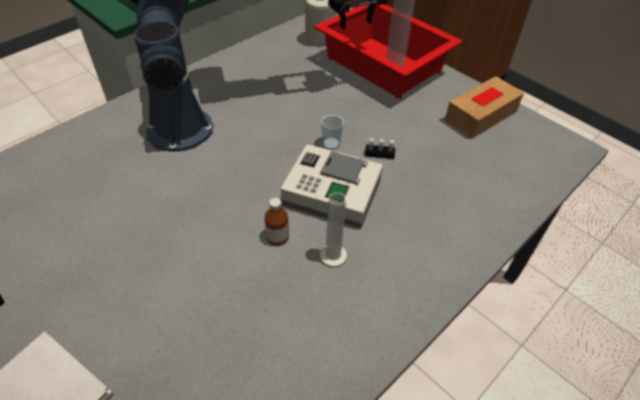

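View pics/top0.png

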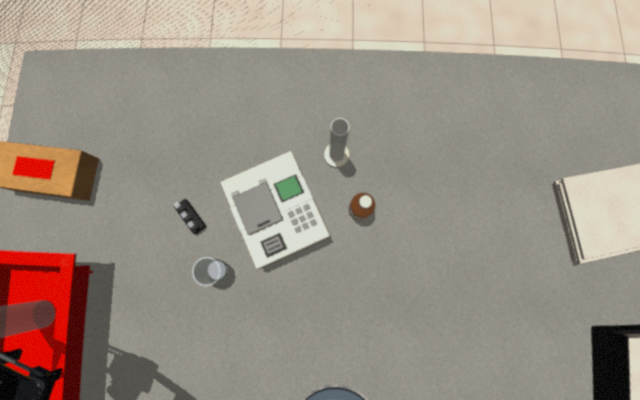

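The top view shows the colorimeter, with its top face corners near (221,182), (292,152), (330,240) and (258,268). The tab is at (273,244), the lid at (257,207), the beaker at (208,271), the rack at (190,216), the cylinder at (338,150) and the bottle at (363,205). The scene view agrees. I'll enlarge the top view.

Run:
```python
import cv2
f=cv2.imread('pics/top0.png'); cv2.imwrite('pics/top0c.png',cv2.resize(f[135:285,170:350],None,fx=4,fy=4,interpolation=cv2.INTER_CUBIC))
```

```text
(no output)
```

View pics/top0c.png

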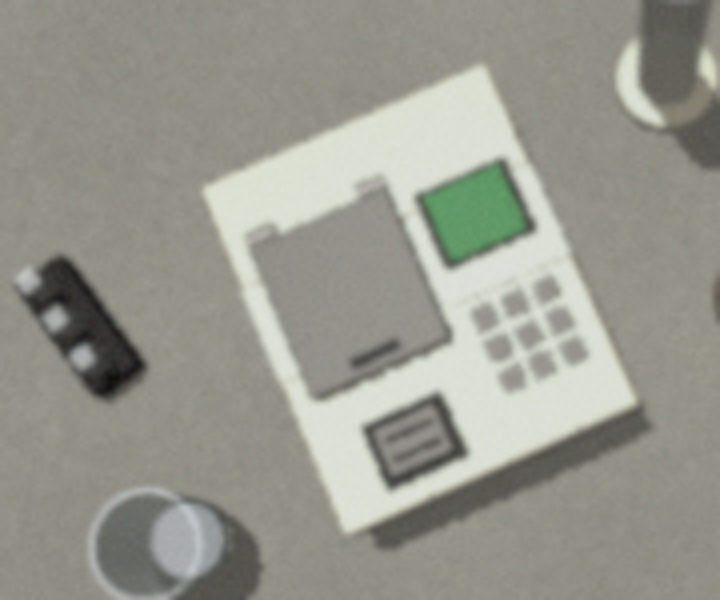

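The crop shows these pixel positions: top corners (204,188), (485,65), (637,405), (347,533); tab centre (415,441); lid front edge (320,397)–(450,335); hinge end near (258,240)–(382,187).

Run:
```python
from h import *
c=np.load('pics/top0.npz')
w=lambda x,y,z=None: world(c,170+(x+.5)/4-.5,135+(y+.5)/4-.5,z)
C=[w(*p,.075) for p in [(204,188),(485,65),(637,405),(347,533)]]
for p in C: print('corner',p.round(4))
m=np.mean(C,0); d=(C[0]+C[1]-C[2]-C[3])/2; l=(C[0]+C[3]-C[1]-C[2])/2
print('ctr',m.round(4),'len',np.linalg.norm(d),np.linalg.norm(l),'yaw',np.degrees(np.arctan2(d[1],d[0])),np.degrees(np.arctan2(-l[0],l[1])))
th=np.arctan2(d[1],d[0]);X=np.array([np.cos(th),np.sin(th),0]);Y=np.array([-X[1],X[0],0])
print('X',X,'tab px',w(415,441,.085),w(415,441),'tab model',m+X*(-.035-.045-.015)+Y*.035, m-X*.08+Y*.035)
print('lid front mid',w(385,366,.08),'model',m-X*.035+Y*.035,'hinge',m+X*.065+Y*.035)
for n,p,z in [('rack',(80,328),.03),('beaker rim',(145,548),.09)]: print(n,w(*p,z))
print('cyl',world(c,337,155,.01),'cyl top',world(c,340,125,.22),'bottle',world(c,364,201,.14))
c=np.load('pics/scene0.npz')
```

```text
corner [0.5947 0.2919 0.075 ]
corner [0.6752 0.1234 0.075 ]
corner [0.4697 0.026  0.075 ]
corner [0.3908 0.1941 0.075 ]
ctr [0.5326 0.1589 0.075 ] len 0.2267645312596245 0.18620003989332423 yaw 25.498182169078586 25.330062805560907
X [0.90259894 0.43048246 0.        ] tab px [0.44516114 0.15498166 0.085     ] [0.44513038 0.15480813 0.08624207] tab model [0.43177248 0.14955608 0.075     ] [0.44531146 0.15601332 0.075     ]
lid front mid [0.48883752 0.17531605 0.08      ] model [0.48592841 0.17538503 0.075     ] hinge [0.57618831 0.21843328 0.075     ]
rack [0.51170712 0.37878507 0.03      ]
beaker rim [0.37935159 0.30844952 0.09      ]
cyl [0.68534026 0.00822097 0.01      ] cyl top [0.69078708 0.00912008 0.22      ] bottle [ 0.54496335 -0.04961269  0.14      ]
```

>>> {"api": "play_rows", "payload": {
  "commands": [
    [[0.03,-0.05,0],[0,0,0.1]],
    [[0.06,-0.1,0],[0,0,0.2]],
    [[0.09,-0.15,0],[0,0,0.3]],
    [[0.12,-0.2,0],[0,0,0.4]],
    [[0.15,-0.25,0],[0,0,0.5]],
    [[0.18,-0.3,0],[0,0,0.6]],
    [[0.21,-0.35,0],[0,0,0.7]],
    [[0.235,-0.4,0],[0,0,0.757]],
    [[0.253,-0.44,-0.04],[0,0,0.757]],
    [[0.253,-0.44,-0.08],[0,0,0.757]]
  ],
  "gripper": 0
}}

```text
time_s: 1.35
position: [0.4477, 0.152, 0.1671]
tcp_rot: [[-0.425, 0.004, -0.905], [0.905, -0.0, -0.425], [-0.002, -1.0, -0.003]]
force: [-0.4, 0.5, -1.2]
opening: 0.017
```

>>> {"api": "play_rows", "payload": {
  "commands": [
    [[0,0,0],[0,0,0]],
    [[0,0,0],[0,0,0]],
    [[0,0,0],[0,0,0]]
  ]
}}

```text
time_s: 1.72
position: [0.4461, 0.1554, 0.169]
tcp_rot: [[-0.431, 0.003, -0.902], [0.902, 0.0, -0.431], [-0.001, -1.0, -0.003]]
force: [-0.1, 0.3, -0.1]
opening: 0.004
```

Run:
```python
from h import *
for n in('scene','top'): shot(n,n+'1')
a=cv2.imread('pics/scene1.png')[100:250,230:430];b=cv2.imread('pics/top1.png')[135:285,170:350]
cv2.imwrite('pics/m1.png',np.hstack([cv2.resize(a,(400,300)),cv2.resize(b,(360,300))]))
s=read_state(); print(s['time_s'],s['position'],np.round(s['tcp_rot'],3),s['opening'],s['force'])
```

```text
1.825 [0.44589452 0.15530491 0.16884704] [[-0.431  0.003 -0.902]
 [ 0.902  0.    -0.431]
 [-0.001 -1.    -0.003]] 0.004790495997015024 [ 0.20968879 -0.97630309  0.04477176]
```

View pics/m1.png

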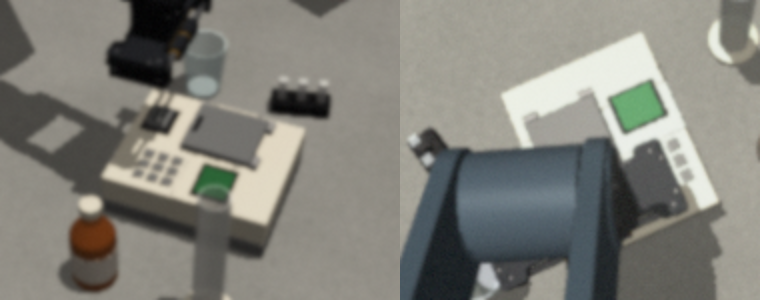

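The fingers sit directly above the tab, with about 59 mm to go. I'll descend.

>>> {"api": "play_rows", "payload": {
  "commands": [
    [[0,0,-0.02],[0,0,0]],
    [[0,0,-0.04],[0,0,0]],
    [[0,0,-0.052],[0,0,0]],
    [[0,0,-0.056],[0,0,0]],
    [[0,0,-0.058],[0,0,0]],
    [[0,0,-0.06],[0,0,0]],
    [[0,0,-0.061],[0,0,0]],
    [[0,0,-0.062],[0,0,0]],
    [[0,0,-0.062],[0,0,0]]
  ]
}}

```text
time_s: 2.95
position: [0.4454, 0.1548, 0.1058]
tcp_rot: [[-0.43, 0.001, -0.903], [0.903, 0.0, -0.43], [-0.0, -1.0, -0.001]]
force: [-1.1, 0.5, 5.0]
opening: 0.008
```

>>> {"api": "play_rows", "payload": {
  "commands": [
    [[0,0,-0.001],[0,0,0]],
    [[0,0,-0.002],[0,0,0]],
    [[0,0,-0.002],[0,0,0]],
    [[0,0,-0.002],[0,0,0]]
  ]
}}

```text
time_s: 3.45
position: [0.4454, 0.1548, 0.1043]
tcp_rot: [[-0.43, 0.001, -0.903], [0.903, 0.0, -0.43], [-0.0, -1.0, -0.001]]
force: [-2.3, 1.5, 9.8]
opening: 0.006
```

Run:
```python
from h import *
for n in('scene','top'): shot(n,n+'2')
a=cv2.imread('pics/scene2.png')[100:250,230:430];b=cv2.imread('pics/top2.png')[135:285,170:350]
cv2.imwrite('pics/m2.png',np.hstack([cv2.resize(a,(400,300)),cv2.resize(b,(360,300))]))
s=read_state(); print(s['time_s'],s['position'],s['force'])
```

```text
3.55 [0.44543731 0.15478751 0.10429933] [-2.25585601  2.2070583   9.69366232]
```

View pics/m2.png

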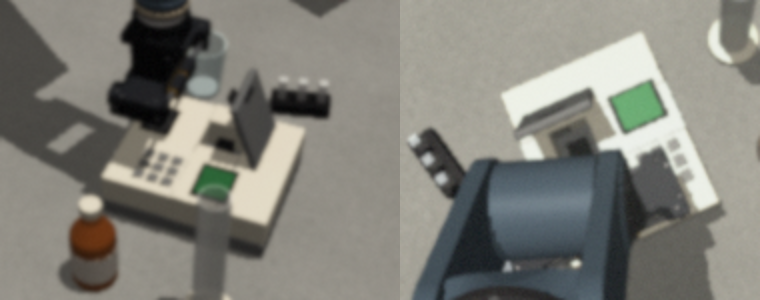

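The tab is pressed and the lid stands at about 70° in both views. I'll raise the fingers to 45 mm below the lid's edge and move towards it.

>>> {"api": "play_rows", "payload": {
  "commands": [
    [[0,0,0.01],[0,0,0]],
    [[0,0,0.03],[0,0,0]],
    [[0,0,0.052],[0,0,0]],
    [[0.018,0.009,0.052],[0,0,0]],
    [[0.036,0.017,0.052],[0,0,0]],
    [[0.054,0.026,0.052],[0,0,0]],
    [[0.072,0.034,0.052],[0,0,0]],
    [[0.086,0.041,0.052],[0,0,0]],
    [[0.09,0.043,0.052],[0,0,0]]
  ]
}}

```text
time_s: 4.68
position: [0.536, 0.1977, 0.1554]
tcp_rot: [[-0.43, 0.001, -0.903], [0.903, -0.0, -0.43], [-0.001, -1.0, -0.0]]
force: [0.2, -0.8, -0.3]
opening: 0.003
```

>>> {"api": "play_rows", "payload": {
  "commands": [
    [[0.005,0.002,0],[0,0,0]],
    [[0.009,0.004,0],[0,0,0]],
    [[0.014,0.006,0],[0,0,0]],
    [[0.018,0.009,0],[0,0,0]],
    [[0.023,0.011,0],[0,0,0]],
    [[0.027,0.013,0],[0,0,0]],
    [[0.032,0.015,0],[0,0,0]],
    [[0.036,0.017,0],[0,0,0]]
  ]
}}

```text
time_s: 5.68
position: [0.5717, 0.2148, 0.1555]
tcp_rot: [[-0.43, 0.0, -0.903], [0.903, 0.0, -0.43], [-0.0, -1.0, -0.0]]
force: [-0.0, 0.8, -0.4]
opening: 0.005
```

Run:
```python
from h import *
for n in('scene','top'): shot(n,n+'3')
a=cv2.imread('pics/scene3.png')[100:250,230:430];b=cv2.imread('pics/top3.png')[135:285,170:350]
cv2.imwrite('pics/m3.png',np.hstack([cv2.resize(a,(400,300)),cv2.resize(b,(360,300))]))
s=read_state(); print(s['time_s'],s['position'],s['force'])
```

```text
5.775 [0.57196284 0.21487367 0.15556015] [-0.11376023 -0.07690133  0.38964288]
```

View pics/m3.png

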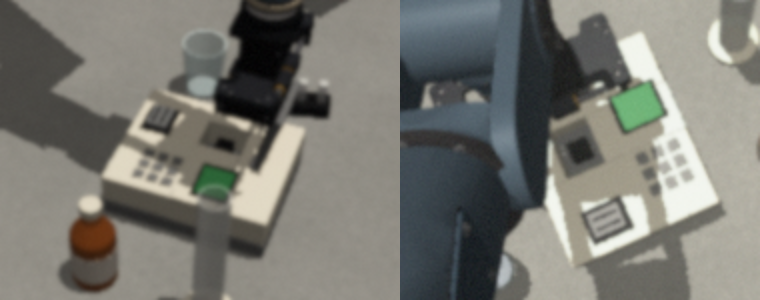

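The lid is now about upright against the fingers, the tab is back up, and the colorimeter has not moved. I'll push it another 14 mm, then back off slowly.

>>> {"api": "play_rows", "payload": {
  "commands": [
    [[0.004,0.002,0],[0,0,0]],
    [[0.007,0.003,0],[0,0,0]],
    [[0.01,0.005,0],[0,0,0]],
    [[0.013,0.006,0],[0,0,0]],
    [[0.013,0.006,0],[0,0,0]],
    [[0.013,0.006,0],[0,0,0]]
  ]
}}

```text
time_s: 6.52
position: [0.5814, 0.2195, 0.1553]
tcp_rot: [[-0.43, -0.007, -0.903], [0.903, -0.003, -0.43], [0.001, -1.0, 0.007]]
force: [-6.1, -3.9, 4.7]
opening: 0.005
```

>>> {"api": "play_rows", "payload": {
  "commands": [
    [[-0.009,-0.004,0],[0,0,0]],
    [[-0.027,-0.013,0],[0,0,0]],
    [[-0.054,-0.026,0],[0,0,0]],
    [[-0.09,-0.043,0],[0,0,0]],
    [[-0.126,-0.06,0.02],[0,0,0]],
    [[-0.126,-0.06,0.07],[0,0,0]],
    [[-0.126,-0.06,0.12],[0,0,0]],
    [[-0.126,-0.06,0.12],[0,0,0]],
    [[-0.126,-0.06,0.12],[0,0,0]]
  ]
}}

```text
time_s: 7.65
position: [0.4579, 0.1607, 0.2753]
tcp_rot: [[-0.43, 0.0, -0.903], [0.903, 0.0, -0.43], [0.0, -1.0, -0.0]]
force: [0.2, -0.3, -0.3]
opening: 0.008
```

Run:
```python
from h import *
for n in('scene','top'): shot(n,n+'4')
a=cv2.imread('pics/scene4.png')[100:250,230:430];b=cv2.imread('pics/top4.png')[135:285,170:350]
cv2.imwrite('pics/m4.png',np.hstack([cv2.resize(a,(400,300)),cv2.resize(b,(360,300))]))
s=read_state(); print(s['time_s'],s['position'],s['force'])
```

```text
7.75 [0.45733965 0.16058057 0.27421572] [-0.6535129   0.55959545  0.92671009]
```

View pics/m4.png

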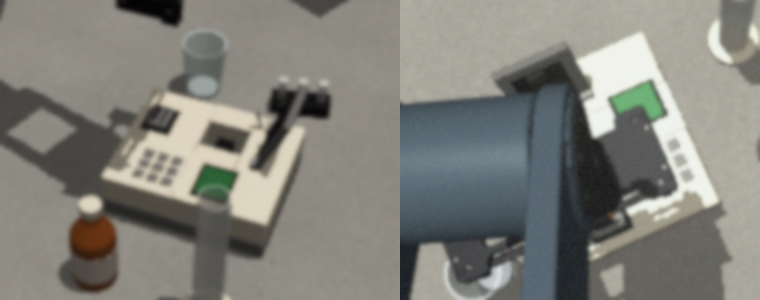

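The hand is clear and the lid leans back. I'll check its angle from depth and check the body's position, then hand in.

```bash
cat > chk.py <<'E'
from h import *
X=np.array([.903,.430]);Y=np.array([-.430,.903]);m=np.array([.5326,.1589])
def cloud(c):
    v,u=np.mgrid[0:400,0:640]; d=c['depth'].ravel()
    p=cv2.undistortPoints(np.c_[u.ravel(),v.ravel()].astype(float)[:,None],c['mtx'],c['dist_coeffs'])[:,0]
    P=np.c_[p,np.ones(len(p))]*d[:,None]; T=c['cam_to_world']; P=P@T[:3,:3].T+T[:3,3]
    q=P[:,:2]-m; return np.c_[q@X,q@Y,P[:,2]][d>0]
for n in('scene','top'):
    L=cloud(np.load(f'pics/{n}4.npz'))
    s=L[(abs(L[:,1]-.035)<.04)&(L[:,0]>.045)&(L[:,0]<.14)&(L[:,2]>.09)&(L[:,2]<.2)]
    for z in np.arange(.09,.19,.015):
        k=s[abs(s[:,2]-z)<.0075]; print(n,round(z,3),len(k),k[:,0].min().round(4) if len(k) else '',np.median(k[:,0]).round(4) if len(k) else '')
a,b=[cv2.imread(f'pics/scene{i}.png').astype(int) for i in(0,4)]
for nm,(x0,x1,y0,y1) in dict(bottle=(260,295,198,248),cyl=(315,350,195,270),beaker=(315,348,112,152),body=(278,320,150,205)).items():
    print(nm,abs(a-b)[y0:y1,x0:x1].mean().round(1))
E
python3 chk.py
```

```text
scene 0.09 11 0.0488 0.0707
scene 0.105 26 0.0456 0.0751
scene 0.12 20 0.0782 0.0814
scene 0.135 24 0.0841 0.0875
scene 0.15 35 0.081 0.0948
scene 0.165 127 0.0807 0.1047
scene 0.18 0  
top 0.09 12 0.0668 0.0724
top 0.105 25 0.0732 0.0773
top 0.12 47 0.0788 0.083
top 0.135 117 0.0831 0.0874
top 0.15 149 0.0814 0.0942
top 0.165 315 0.0804 0.1011
top 0.18 0  
bottle 3.2
cyl 3.5
beaker 4.6
body 22.1
```

```bash
python3 -c "
from rig import *
print(hand_in())"
```

```text
the job is handed in; nothing more can be done
None
```

I pressed the release tab with the closed fingertips, and the lid sprang up to about 70°. I then pushed the lid's inner face level towards the back until it met its stop, backed the hand off, raised it and handed the job in at about 8 s. No verdict was reported.

- **Forces:** about 10 N on the tab and about 9 N at the lid's stop, well under the 40 N limit.
- **Lid:** with the hand away, depth from both cameras put it at roughly 1.92–1.95 rad, leaning back by itself.
- **Tab:** it looked back up in the pictures, but I did not measure it.
- **Bystanders:** the bottle, cylinder and beaker looked the same in the before and after scene pictures. The rack I checked only by eye.
- **Colorimeter:** the before/after picture comparison did not match for its body. I put this down to the arm's shadow, because its outline had not moved by eye. I did not measure its position again.

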